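# Hold a probe through the guide over the open sample jar

## Task

Two sample jars stand under the guide bridge, one open and one closed with a blue cap. Take the orange-handled probe out of its holder and lower its rod down through the white guide bush over the open jar, keeping the rod off the bush and the jar and the other jar's guide unused. Finish while still holding the probe still, upright and centred in the bush, with its tip about half way down inside the jar, and leave the jars and everything else standing where they are.

Things in the scene. Friction and masses are not known exactly. Their poses are not given: they have to be found in the camera images.
- probe: orange handle 24 x 24 mm square, 55 mm high, black band near its top; below it a round steel rod, 8 mm diameter, 115 mm long; about 0.11 kg (varies). Origin at the centre of the handle's underside (where the rod begins), z up along the handle, x and y square to its flat faces. Starts upright in the holder, the handle's underside resting on it 130 mm above the table, at any yaw
- probe_tip (a point): the lower end of the probe's rod, on its axis, 115 mm below the handle's underside
- holder: the probe's holder, fixed: a grey 70 x 70 x 10 mm plate with a 14 mm hole in its middle, its top 130 mm above the table, on two thin steel posts and a dark 84 x 84 x 8 mm foot. Origin on the table under the hole, z up. The probe hangs loosely in the hole and lifts straight out
- bridge: guide bridge, fixed: dark plate 40 mm deep (x), 250 long (y), 110 to 120 mm above the table, on aluminium posts at y = +115 and -115 mm. Origin on the table under the plate's middle, z up. Two white guide bushes at y = +55 and -55 mm: rings of 28 mm outer diameter, 6 mm above the plate; vertical bores of 18 mm diameter through bush and plate, from 126 down to 110 mm above the table
- guide_left (a point): centre of the mouth (upper rim) of the guide bush on the bridge's +y side, 126 mm above the table
- guide_right (a point): centre of the mouth (upper rim) of the guide bush on the bridge's -y side, 126 mm above the table
- open_jar: the open jar: brown, round, 62 mm in diameter, 70 mm high, wall 3 mm, floor 5 mm, no lid; loose, 0.22 kg. Origin at the centre of its underside, z up. It stands under one of the two guides, within about 4 mm of being centred below it; which one changes from start to start
- capped_jar: the closed jar: the same brown jar with a blue cap 66 mm in diameter, 78 mm high in all; loose. Origin at the centre of its underside. It stands under the other guide
- vial_rack: bystander: blue rack of small vials, 85 x 125 mm, 41 mm high, loose on the table; origin at the centre of its underside
- reagent_bottle: bystander: amber bottle with a white cap, 66 mm in diameter, 140 mm high, loose; origin at the centre of its underside
- cap_tray: bystander: grey open tray of blue caps, 75 x 110 mm, 30 mm high, loose; origin at the centre of its underside

How it is judged:
By the outcome, as a careful person would: the job done as asked, in the order asked, and still so for the second after the job is handed in, while the arm keeps its last pose, push and grip.
It also fails if it takes over 54 s, if anything falls off the work surface, if the arm or the gripper's body presses on something with over 40 N, if the wrist force passes 120 N, or if a joint passes its speed limit or range.

## Robot

A 6-joint arm with a two-finger parallel gripper is mounted at the origin on the work surface. World frame = base frame: x ahead of the robot, y to its left, z up, the work surface at z = 0. Lengths are in m, angles in rad, forces in N, time in s.
With the tool pointing down it reaches from about 0.35 to 0.975 m from the base axis. Payload 4.9 kg.
Tool frame: the origin (TCP) lies midway between the tips of the shut fingers; the grasp point (between the pads) lies 19 mm behind it; z points along the fingers, y is the direction in which the jaws open and shut (so a half turn about z gives the same grasp; the last joint's range is limited). The gripper opens to 85 mm and grips with 20 to 120 N. Pads are 22 mm wide; open, the fingers measure 114 mm over their backs; the gripper's body (76 mm by 85 mm) begins 54 mm behind the grasp point. The pads swing forward as they close: fully open they stand 13 mm farther back than shut.
Start: joints at [1.091, 0.053, 1.613, -0, 1.476, -0.119], TCP at [0.221, 0.585, 0.231] pointing down, gripper open.
Joint ranges: [-3.01, 3.01], [-1.01, 2.22], [0.06, 2.58], [-1.02, 4.17], [0.09, 2.62], [-3.14, 3.14]. Speed limits (rad/s): [2.57, 2.57, 3.14, 3.14, 3.14, 3.14].

## Interface

Orientations are given as a unit quaternion [w, x, y, z].
In Python, from plant import manip gives the robot as it stands. The module is installed in compiled form; this text tells all that it offers.
- The arm moves only by the tool move_arm, never from a script. Its argument "rows" is a list of rows, each an object of numbers: "tx", "ty", "tz": the shift along the tool's x, y, z in m; "ax", "ay", "az": the turn, a rotation vector about the tool's x, y, z in degrees; "jaw": the closure in counts, from 0 (fully open) to 255 (shut). In form: [{"tx": .., "ty": .., "tz": .., "ax": .., "ay": .., "az": .., "jaw": ..}, ...]. A call has 1 to 12 rows; each row shifts and turns the pose as measured when the row begins, along the tool's axes as they then stand; what a row does not reach is not made up. A row lasts 1/10 s, in which the tool goes at most 50 mm and 8.59 degrees, less where a joint would pass 70% of its speed; a pose out of reach is approached as far as the arm can. A call with a gripper value outside its range is refused whole. The fingers move at their own pace and stop on an object; the grip force is fixed at half the most. Time passes only in rows, so rows that do not move let the fingers close. It gives the time, the measured TCP pose, the force and the opening at its end, in the units of the state.
- manip.state(): the state, without advancing time (a new reading comes with each control period).
- manip.grab_frame(name): name is "scene" or "top" or "wrist"; returns a dict with "color" (420x560x3 uint8, red, green, blue), "intrinsics" (3x3 intrinsics, pixels), "R" (3x3) and "t" (3): a world point X has camera coordinates R X + t. Camera axes: x right, y down, z forward; pixel columns grow to the right and rows downward; lengths in m; the calibration is good to about 2 mm. The wrist camera is an equidistant fisheye: a pixel r from the principal point sees the ray r / f radians off the axis. A picture is of the moment at which its call begins. There is no depth.
- manip.job_done(): hands the job in, once; it reports no verdict.
The state is a dict: "time": time; "joint_pos": joint angles; "joint_vel": joint speeds; "joint_efforts": joint torques, N m; "tool_pos": TCP position; "tool_rot": TCP orientation; "contact_force": force on the tool from outside, world axes, zero at the start; "ft_torque": the same for the moment, N m; "gripper_width": opening from 0.0 (shut) to 1.0 (fully open).
Only numpy, scipy, OpenCV 4.12 (cv2) and the standard library are available. Lean on these libraries where they do the work, as an engineer would, in place of code of your own. Each camera call takes 0.05 s, during which the arm holds its last target.

## Working session

There is one attempt and no reset: what is moved stays moved. The work goes in short steps, Python scripts to look and compute and a tool call to move; the robot and the scene stay as the last step left them, time stands still between calls to the robot, and variables do not carry over. Pictures are saved under pics/ and viewed, and the job is handed in when it is done.

Besides the shell and the picture viewer there is one more tool, called after "Request:" as a command line: name --argument value ..., lists and objects as JSON in quotes. move_arm: Moves the arm, as the interface text tells. Its arguments: {"type":"object","properties":{"rows":{"type":"array"}},"required":["rows"]}

```bash
mkdir -p pics; ls
python3 - <<'E'
from plant import manip
import cv2,pickle
s=manip.state();print(s)
d={}
for n in("scene","top","wrist"):
    f=manip.grab_frame(n);d[n]=f
    cv2.imwrite(f"pics/{n}0.png",f["color"][:,:,::-1]);print(n,f["intrinsics"].tolist(),f["R"].round(3).tolist(),f["t"])
pickle.dump(d,open("f0.pkl","wb"))
E
```

```text
pics
{'time': 0.0, 'joint_pos': array([ 1.09097684e+00,  5.33155116e-02,  1.61427847e+00, -1.33407879e-05,
        1.47600576e+00, -1.19011772e-01]), 'joint_vel': array([ 0.00153488,  0.00153695, -0.00062699, -0.00056893, -0.00016798,
       -0.00063959]), 'joint_efforts': array([ 7.62170221e-04, -3.93694603e+01, -3.70170665e+01, -7.22756749e-05,
        7.12246154e-03, -2.13314721e-06]), 'tool_pos': array([0.22036643, 0.58420153, 0.23009793]), 'tool_rot': array([-2.89663708e-04,  1.79426175e-01,  9.83770929e-01, -9.60856672e-04]), 'contact_force': array([-0.22786844, -0.15667184, -0.14183698]), 'ft_torque': array([ 0.0442843 , -0.01805232, -0.0187974 ]), 'gripper_width': 1.0006225662241963}
scene [[448.2700794901198, 0.0, 282.4849718807535], [0.0, 448.2700794901198, 216.41568725575416], [0.0, 0.0, 1.0]] [[-0.114, 0.993, 0.014], [0.847, 0.105, -0.52], [-0.518, -0.047, -0.854]] [-0.00749023 -0.47848018  1.46158688]
top [[412.4832550253793, 0.0, 283.22975399393334], [0.0, 412.4832550253793, 210.53419954999657], [0.0, 0.0, 1.0]] [[0.002, -1.0, 0.002], [-0.982, -0.002, -0.19], [0.19, -0.002, -0.982]] [0.05174084 0.64833243 0.93421738]
wrist [[325.19226210127806, 0.0, 277.1055754584007], [0.0, 325.19226210127806, 209.13941899490845], [0.0, 0.0, 1.0]] [[0.354, 0.935, -0.001], [0.894, -0.338, 0.295], [0.275, -0.105, -0.956]] [-0.62328183 -0.03831604  0.37932021]
```

View pics/scene0.png

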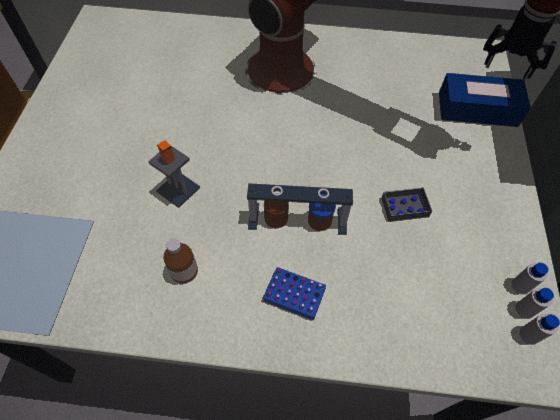

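View pics/top0.png

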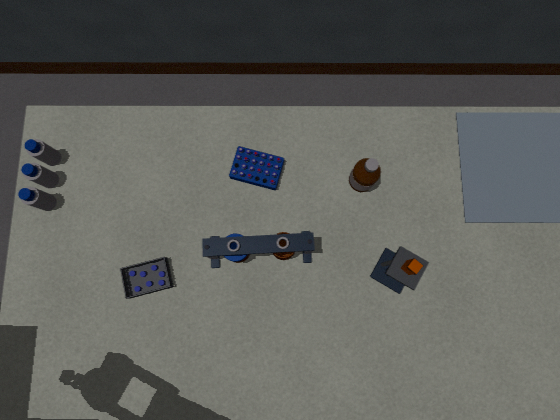

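View pics/wrist0.png

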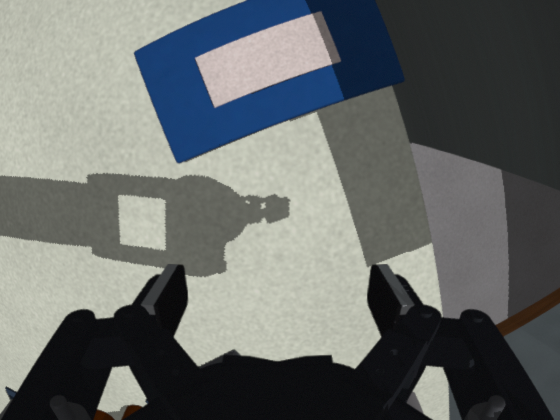

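The scene view shows the orange handle at about (166,150) and the bridge bushes at about (277,190) and (324,193). The open jar is under the left bush in this view, and the blue-capped jar is under the right one. The top view puts the handle at (412,267) and the bushes at (283,243) for the open jar and (234,245) for the capped one. The wrist view shows only the table and a blue box. Next I'll zoom in.

Run:
```python
import cv2,pickle,numpy as np
d=pickle.load(open("f0.pkl","rb"))
t=d["top"]["color"][:,:,::-1]; s=d["scene"]["color"][:,:,::-1]
a=cv2.resize(t[225:300,190:330],None,fx=5.7,fy=4*1.425,interpolation=cv2.INTER_CUBIC)
cv2.imwrite("pics/tb.png",a[:600,:800])
b=np.hstack([cv2.resize(t[235:300,365:435],(400,371),interpolation=cv2.INTER_CUBIC),cv2.resize(s[135:200,140:210],(400,371),interpolation=cv2.INTER_CUBIC)])
cv2.imwrite("pics/pr.png",b)
```

```text
(no output)
```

View pics/tb.png

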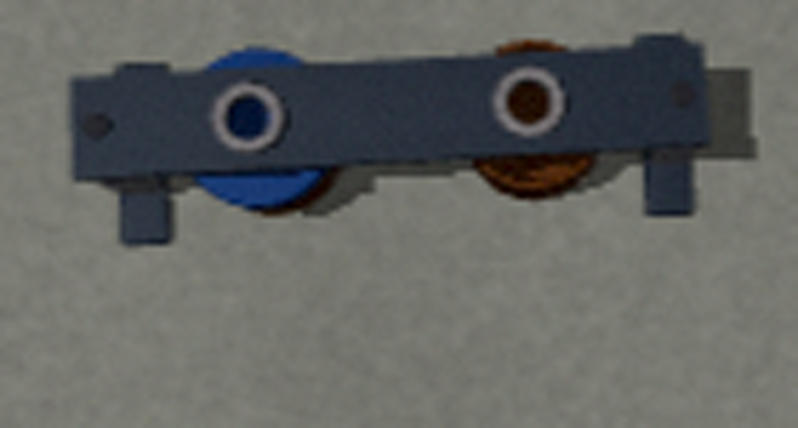

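View pics/pr.png

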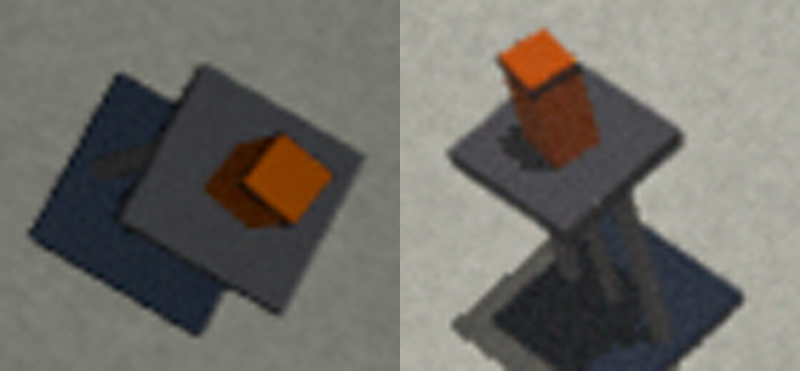

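The zooms confirm that the brown jar is open under the right-hand bush in the top view, and blue shows through the other bush. The handle's bright top face is clearly visible in both views. Now I'll turn these pixels into positions.

```bash
cat > h.py <<'E'
import cv2,numpy as np
def ray(f,uv,fish=False):
    K,R,t=f["intrinsics"],np.array(f["R"]),np.array(f["t"])
    p=np.array([(uv[0]-K[0,2])/K[0,0],(uv[1]-K[1,2])/K[1,1]])
    if fish:
        r=np.hypot(*p); d=np.array([*(p/max(r,1e-9)*np.sin(r)),np.cos(r)])
    else: d=np.array([*p,1.])
    return -R.T@t, R.T@d
def onz(f,uv,z,fish=False):
    c,d=ray(f,uv,fish); return c+d*(z-c[2])/d[2]
def proj(f,X,fish=False):
    K=f["intrinsics"];c=f["R"]@np.asarray(X)+f["t"]
    if fish:
        r=np.hypot(c[0],c[1]);th=np.arctan2(r,c[2]);q=c[:2]/max(r,1e-12)*th
    else:q=c[:2]/c[2]
    return q*K[0,0]+[K[0,2],K[1,2]]
E
python3 - <<'E'
import cv2,pickle,numpy as np
from h import *
d=pickle.load(open("f0.pkl","rb"))
def comps(m,amin,f,z,roi):
    mm=np.zeros_like(m);x0,x1,y0,y1=roi;mm[y0:y1,x0:x1]=m[y0:y1,x0:x1]
    cs,_=cv2.findContours(mm.astype(np.uint8),cv2.RETR_EXTERNAL,cv2.CHAIN_APPROX_NONE)
    for c in cs:
        if cv2.contourArea(c)<amin: continue
        M=cv2.moments(c);u=(M['m10']/M['m00'],M['m01']/M['m00']);rect=cv2.minAreaRect(c)
        (bx)=cv2.boxPoints(rect)
        w=np.array([onz(f,b,z)[:2] for b in bx])
        print(np.round(u,1),cv2.contourArea(c),'->',onz(f,u,z).round(4),'rect ctr',onz(f,rect[0],z).round(4),'edges',[(round(float(np.linalg.norm(e)),4),round(float(np.degrees(np.arctan2(e[1],e[0]))),1)) for e in (w[1]-w[0],w[2]-w[1])])
for n,rb,rp in(("top",(200,320,228,265),(365,435,235,300)),("scene",(240,360,180,202),(140,210,135,170))):
    f=d[n];c=f["color"].astype(int);hsv=cv2.cvtColor(f["color"],cv2.COLOR_RGB2HSV).astype(int)
    print(n,"bush"); comps((c.min(2)>105)if n=="top" else (c.min(2)>120),15,f,.126,rb)
    print("handle top"); 
    o=(hsv[...,0]<15)&(hsv[...,1]>170)&(c[...,0]>165)
    comps(o,10,f,.185,rp)
    print(c[267,412],c[243,268:298].min(1) if n=="top" else c[190,262:292].min(1))
E
```

```text
top bush
[275.7 260.5] 476.5 -> [0.5234 0.0695 0.126 ] rect ctr [0.5279 0.0822 0.126 ] edges [(0.2169, -89.9), (0.0242, 179.2)]
[245.3 234.1] 731.5 -> [0.5821 0.1378 0.126 ] rect ctr [0.5555 0.1058 0.126 ] edges [(0.2665, -89.9), (0.0801, 179.2)]
handle top
[135  61   0] [ 40  41  40  41  44  42  45  39  69 113  93   6   1   0   0   8   0   3
  60 110  94  27  37  42  40  39  35  38  42  37]
scene bush
[323.2 192.8] 67.5 -> [0.5558 0.1663 0.126 ] rect ctr [0.5563 0.1658 0.126 ] edges [(0.0238, 97.1), (0.0229, 3.5)]
[276.5 190.1] 62.5 -> [0.5617 0.056  0.126 ] rect ctr [0.5613 0.0559 0.126 ] edges [(0.0214, 97.1), (0.023, 6.6)]
[305.9 185.3] 813.0 -> [0.5392 0.1237 0.126 ] rect ctr [0.556 0.11  0.126] edges [(0.286, 97.1), (0.0608, 1.5)]
handle top
[163.3 144.8] 51.5 -> [ 0.5071 -0.2182  0.185 ] rect ctr [ 0.5068 -0.2184  0.185 ] edges [(0.02, 154.8), (0.0246, 48.8)]
[177 176 167] [ 51  44  39  43  43  51  47  45  51 109 150  85  31  43  56  51  57  31
  61 147 119  51  35  45  42  44  47  46  46  44]
```

Run:
```python
import cv2,pickle,numpy as np
from h import *
d=pickle.load(open("f0.pkl","rb"))
def comps(m,amin,amax,f,z,roi):
    mm=np.zeros_like(m);x0,x1,y0,y1=roi;mm[y0:y1,x0:x1]=m[y0:y1,x0:x1]
    cs,_=cv2.findContours(mm.astype(np.uint8),cv2.RETR_EXTERNAL,cv2.CHAIN_APPROX_NONE)
    for c in cs:
        if not amin<cv2.contourArea(c)<amax: continue
        M=cv2.moments(c);u=(M['m10']/M['m00'],M['m01']/M['m00']);rect=cv2.minAreaRect(c)
        (bx)=cv2.boxPoints(rect)
        w=np.array([onz(f,b,z)[:2] for b in bx])
        print(np.round(u,1),cv2.contourArea(c),'->',onz(f,u,z).round(4),'rect ctr',onz(f,rect[0],z).round(4),'edges',[(round(float(np.linalg.norm(e)),4),round(float(np.degrees(np.arctan2(e[1],e[0]))),1)) for e in (w[1]-w[0],w[2]-w[1])])
for n,rb,rp in(("top",(200,320,228,265),(365,435,235,300)),("scene",(240,360,180,202),(140,210,135,200))):
    f=d[n]; up=cv2.resize(f["color"],None,fx=4,fy=4,interpolation=cv2.INTER_CUBIC)
    g=dict(f);K=f["intrinsics"].copy();K[:2]*=4;K[:2,2]+=1.5;g["intrinsics"]=K   # u4=4u+1.5
    c=up.astype(int);hsv=cv2.cvtColor(up,cv2.COLOR_RGB2HSV).astype(int);r4=lambda r:[4*v for v in r]
    sat=c.max(2)-c.min(2)
    print(n,"bush");comps((c.min(2)>75)&(c[...,2]>c[...,0]*.9),200,1800,g,.126,r4(rb))
    print("handle top");th=115 if n=="top" else 160
    comps((hsv[...,0]<15)&(hsv[...,1]>150)&(c[...,0]>th),200,5000,g,.185,r4(rp))
    print("plate");comps((sat<25)&(c.max(2)>45)&(c.max(2)<95)|((hsv[...,1]>150)&(hsv[...,0]<15)),2000,20000,g,.130,r4(rp))
```

```text
top bush
[932.7 981.7] 1764.0 -> [0.5575 0.1651 0.126 ] rect ctr [0.5576 0.165  0.126 ] edges [(0.0269, -71.2), (0.0264, -160.5)]
[1130.4  970.9] 1771.5 -> [0.5638 0.0553 0.126 ] rect ctr [0.5638 0.0551 0.126 ] edges [(0.0268, -44.7), (0.0265, -135.1)]
handle top
[1661.4 1064.7] 1692.0 -> [ 0.509  -0.2184  0.185 ] rect ctr [ 0.5091 -0.2183  0.185 ] edges [(0.0219, -40.7), (0.0218, -129.8)]
plate
scene bush
[1040.3  803.1] 217.0 -> [0.5954 0.0206 0.126 ] rect ctr [0.5953 0.0207 0.126 ] edges [(0.0169, 97.1), (0.0056, 7.8)]
handle top
[655.7 580.2] 1015.5 -> [ 0.5065 -0.2178  0.185 ] rect ctr [ 0.5061 -0.2176  0.185 ] edges [(0.0248, 140.0), (0.0231, 38.3)]
plate
```

The handle is at about (0.508, -0.218), with face directions at -40° and 50°. The target bush is at about (0.563, 0.0555). I'll write a row planner that prints numbers, then hover near the probe.

```bash
cat > plan.py <<'E'
import numpy as np,sys
from scipy.spatial.transform import Rotation as Ro
from plant import manip
# plan from the current pose to target xyz, yaw psi of tool x (deg; None keep), tool down; n rows
def plan(xyz,psi,n,jaw):
    s=manip.state();q=s["tool_rot"];R0=Ro.from_quat([q[1],q[2],q[3],q[0]]);p0=s["tool_pos"]
    x=R0.as_matrix()[:,0]
    if psi is None: psi=np.degrees(np.arctan2(x[1],x[0]))
    c,sn=np.cos(np.radians(psi)),np.sin(np.radians(psi))
    R1=Ro.from_matrix(np.array([[c,sn,0],[sn,-c,0],[0,0,-1]]))
    rv=(R0.inv()*R1).as_rotvec()
    R=R0;dp=(np.array(xyz)-p0)/n
    print("t",s["time"],"p",p0.round(4),"psi",np.degrees(np.arctan2(x[1],x[0])).round(2),"tilt",np.degrees(np.arccos(-R0.as_matrix()[2,2])).round(2),"F",s["contact_force"].round(2),"w",s["gripper_width"])
    for i in range(n):
        t=R.inv().apply(dp)*1000;a=np.degrees(rv/n)
        print(t.round(1),a.round(2),"jaw",jaw);R=R*Ro.from_rotvec(rv/n)
if __name__=="__main__":
    a=sys.argv;plan([float(v) for v in a[1:4]],None if a[4]=="k" else float(a[4]),int(a[5]),int(a[6]))
E
python3 plan.py .508 -.218 .29 49.6 24 0
python3 -c "
import pickle,numpy as np
d=pickle.load(open('f0.pkl','rb'))['wrist'];print('cam',-d['R'].T@d['t'])
from h import *
t=pickle.load(open('f0.pkl','rb'))['top'];print('bottle cap',onz(t,(371,165),.14))"
```

```text
t 0.15 p [0.2204 0.5843 0.2303] psi 159.33 tilt 0.09 F [-0.39  0.13 -0.05] w 1.0016051526824967
[-23.  -27.1  -2.4] [-0.    0.    4.57] jaw 0
[-25.1 -25.1  -2.5] [-0.    0.    4.57] jaw 0
[-27.  -23.1  -2.5] [-0.    0.    4.57] jaw 0
[-28.8 -20.8  -2.5] [-0.    0.    4.57] jaw 0
[-30.3 -18.5  -2.5] [-0.    0.    4.57] jaw 0
[-31.7 -16.   -2.5] [-0.    0.    4.57] jaw 0
[-32.9 -13.4  -2.5] [-0.    0.    4.57] jaw 0
[-33.8 -10.7  -2.5] [-0.    0.    4.57] jaw 0
[-34.6  -8.   -2.5] [-0.    0.    4.57] jaw 0
[-35.1  -5.2  -2.5] [-0.    0.    4.57] jaw 0
[-35.4  -2.4  -2.5] [-0.    0.    4.57] jaw 0
[-35.5   0.4  -2.5] [-0.    0.    4.57] jaw 0
[-35.4   3.3  -2.5] [-0.    0.    4.57] jaw 0
[-35.    6.1  -2.5] [-0.    0.    4.57] jaw 0
[-34.4   8.8  -2.5] [-0.    0.    4.57] jaw 0
[-33.6  11.5  -2.5] [-0.    0.    4.57] jaw 0
[-32.6  14.2  -2.5] [-0.    0.    4.57] jaw 0
[-31.3  16.7  -2.5] [-0.    0.    4.57] jaw 0
[-29.9  19.2  -2.5] [-0.    0.    4.57] jaw 0
[-28.3  21.5  -2.5] [-0.    0.    4.57] jaw 0
[-26.5  23.7  -2.5] [-0.    0.    4.57] jaw 0
[-24.5  25.7  -2.5] [-0.    0.    4.57] jaw 0
[-22.4  27.6  -2.5] [-0.    0.    4.57] jaw 0
[-20.1  29.3  -2.5] [-0.    0.    4.57] jaw 0
cam [0.15024438 0.6099232  0.37316551]
bottle cap [ 0.73904435 -0.1461016   0.14      ]
```

Request:
move_arm --rows '[{"tx": -0.023,"ty": -0.027,"tz": -0.003,"az": 4.6,"jaw": 0},{"tx": -0.025,"ty": -0.025,"tz": -0.003,"az": 4.6,"jaw": 0},{"tx": -0.027,"ty": -0.023,"tz": -0.003,"az": 4.6,"jaw": 0},{"tx": -0.029,"ty": -0.021,"tz": -0.003,"az": 4.6,"jaw": 0},{"tx": -0.03,"ty": -0.018,"tz": -0.003,"az": 4.6,"jaw": 0},{"tx": -0.032,"ty": -0.016,"tz": -0.003,"az": 4.6,"jaw": 0},{"tx": -0.033,"ty": -0.013,"tz": -0.003,"az": 4.6,"jaw": 0},{"tx": -0.034,"ty": -0.011,"tz": -0.003,"az": 4.6,"jaw": 0},{"tx": -0.035,"ty": -0.008,"tz": -0.003,"az": 4.6,"jaw": 0},{"tx": -0.035,"ty": -0.005,"tz": -0.003,"az": 4.6,"jaw": 0},{"tx": -0.035,"ty": -0.002,"tz": -0.003,"az": 4.6,"jaw": 0},{"tx": -0.035,"ty": 0,"tz": -0.003,"az": 4.6,"jaw": 0}]'

```text
schema error: expected keys tx, ty, tz, ax, ay, az, jaw
```

```bash
python3 plan.py .508 -.218 .29 49.6 12 0
```

```text
t 0.15 p [0.2204 0.5843 0.2303] psi 159.33 tilt 0.09 F [-0.39  0.13 -0.05] w 1.0016051526824967
[-46.  -54.1  -4.9] [-0.01  0.01  9.14] jaw 0
[-54.  -46.1  -4.9] [-0.01  0.01  9.14] jaw 0
[-60.7 -36.9  -4.9] [-0.01  0.01  9.14] jaw 0
[-65.8 -26.8  -4.9] [-0.01  0.01  9.14] jaw 0
[-69.2 -16.   -4.9] [-0.01  0.01  9.14] jaw 0
[-70.9  -4.8  -4.9] [-0.01  0.01  9.14] jaw 0
[-70.7   6.5  -5. ] [-0.01  0.01  9.14] jaw 0
[-68.8  17.7  -5. ] [-0.01  0.01  9.14] jaw 0
[-65.1  28.4  -5. ] [-0.01  0.01  9.14] jaw 0
[-59.8  38.4  -5. ] [-0.01  0.01  9.14] jaw 0
[-52.9  47.4  -5. ] [-0.01  0.01  9.14] jaw 0
[-44.7  55.2  -5. ] [-0.01  0.01  9.14] jaw 0
```

All the keys are needed in every row.

Request:
move_arm --rows '[{"tx": -0.023,"ty": -0.027,"tz": -0.003,"ax": 0,"ay": 0,"az": 4.6,"jaw": 0},{"tx": -0.025,"ty": -0.025,"tz": -0.003,"ax": 0,"ay": 0,"az": 4.6,"jaw": 0},{"tx": -0.027,"ty": -0.023,"tz": -0.003,"ax": 0,"ay": 0,"az": 4.6,"jaw": 0},{"tx": -0.029,"ty": -0.021,"tz": -0.003,"ax": 0,"ay": 0,"az": 4.6,"jaw": 0},{"tx": -0.03,"ty": -0.018,"tz": -0.003,"ax": 0,"ay": 0,"az": 4.6,"jaw": 0},{"tx": -0.032,"ty": -0.016,"tz": -0.003,"ax": 0,"ay": 0,"az": 4.6,"jaw": 0},{"tx": -0.033,"ty": -0.013,"tz": -0.003,"ax": 0,"ay": 0,"az": 4.6,"jaw": 0},{"tx": -0.034,"ty": -0.011,"tz": -0.003,"ax": 0,"ay": 0,"az": 4.6,"jaw": 0},{"tx": -0.035,"ty": -0.008,"tz": -0.003,"ax": 0,"ay": 0,"az": 4.6,"jaw": 0},{"tx": -0.035,"ty": -0.005,"tz": -0.003,"ax": 0,"ay": 0,"az": 4.6,"jaw": 0},{"tx": -0.035,"ty": -0.002,"tz": -0.003,"ax": 0,"ay": 0,"az": 4.6,"jaw": 0},{"tx": -0.035,"ty": 0,"tz": -0.003,"ax": 0,"ay": 0,"az": 4.6,"jaw": 0}]'

```text
time: 1.35
tool_pos: [0.3582, 0.1684, 0.2629]
tool_rot: [0.001, 0.627, 0.779, -0.004]
contact_force: [0.5, 0.3, -0.2]
gripper_width: 0.999
```

```bash
python3 plan.py .508 -.218 .29 49.6 12 0
```

```text
t 1.35 p [0.3582 0.1684 0.2629] psi 102.4 tilt 0.5 F [ 0.5   0.29 -0.24] w 0.998692506675896
[-34.1   5.3  -2.1] [-0.01  0.04  4.4 ] jaw 0
[-33.6   7.9  -2.1] [-0.01  0.04  4.4 ] jaw 0
[-32.9  10.4  -2.1] [-0.01  0.04  4.4 ] jaw 0
[-32.   12.9  -2.1] [-0.01  0.04  4.4 ] jaw 0
[-30.9  15.3  -2.2] [-0.01  0.04  4.4 ] jaw 0
[-29.7  17.7  -2.2] [-0.01  0.04  4.4 ] jaw 0
[-28.2  19.9  -2.2] [-0.01  0.04  4.4 ] jaw 0
[-26.6  22.   -2.2] [-0.01  0.04  4.4 ] jaw 0
[-24.9  24.   -2.2] [-0.01  0.04  4.4 ] jaw 0
[-22.9  25.8  -2.2] [-0.01  0.04  4.4 ] jaw 0
[-20.9  27.5  -2.2] [-0.01  0.04  4.4 ] jaw 0
[-18.7  29.   -2.2] [-0.01  0.04  4.4 ] jaw 0
```

Request:
move_arm --rows '[{"tx": -0.034,"ty": 0.005,"tz": -0.002,"ax": 0,"ay": 0,"az": 4.4,"jaw": 0},{"tx": -0.034,"ty": 0.008,"tz": -0.002,"ax": 0,"ay": 0,"az": 4.4,"jaw": 0},{"tx": -0.033,"ty": 0.01,"tz": -0.002,"ax": 0,"ay": 0,"az": 4.4,"jaw": 0},{"tx": -0.032,"ty": 0.013,"tz": -0.002,"ax": 0,"ay": 0,"az": 4.4,"jaw": 0},{"tx": -0.031,"ty": 0.015,"tz": -0.002,"ax": 0,"ay": 0,"az": 4.4,"jaw": 0},{"tx": -0.03,"ty": 0.018,"tz": -0.002,"ax": 0,"ay": 0,"az": 4.4,"jaw": 0},{"tx": -0.028,"ty": 0.02,"tz": -0.002,"ax": 0,"ay": 0,"az": 4.4,"jaw": 0},{"tx": -0.027,"ty": 0.022,"tz": -0.002,"ax": 0,"ay": 0,"az": 4.4,"jaw": 0},{"tx": -0.025,"ty": 0.024,"tz": -0.002,"ax": 0,"ay": 0,"az": 4.4,"jaw": 0},{"tx": -0.023,"ty": 0.026,"tz": -0.002,"ax": 0,"ay": 0,"az": 4.4,"jaw": 0},{"tx": -0.021,"ty": 0.027,"tz": -0.002,"ax": 0,"ay": 0,"az": 4.4,"jaw": 0},{"tx": -0.019,"ty": 0.029,"tz": -0.002,"ax": 0,"ay": 0,"az": 4.4,"jaw": 0}]'

```text
time: 2.55
tool_pos: [0.5004, -0.2395, 0.2871]
tool_rot: [0.001, 0.917, 0.4, -0.003]
contact_force: [0.4, 1.5, 1.1]
gripper_width: 0.999
```

```bash
python3 plan.py .508 -.218 .29 49.6 4 0
```

```text
t 2.55 p [ 0.5004 -0.2395  0.2871] psi 47.16 tilt 0.38 F [0.41 1.52 1.05] w 0.9986359398408455
[ 5.2 -2.3 -0.8] [ 0.    0.09 -0.61] jaw 0
[ 5.3 -2.2 -0.8] [ 0.    0.09 -0.61] jaw 0
[ 5.3 -2.1 -0.7] [ 0.    0.09 -0.61] jaw 0
[ 5.3 -2.1 -0.7] [ 0.    0.09 -0.61] jaw 0
```

Request:
move_arm --rows '[{"tx": 0.006,"ty": -0.003,"tz": -0.001,"ax": 0,"ay": 0.1,"az": -0.6,"jaw": 0},{"tx": 0.005,"ty": -0.002,"tz": -0.001,"ax": 0,"ay": 0.1,"az": -0.6,"jaw": 0},{"tx": 0.005,"ty": -0.002,"tz": -0.001,"ax": 0,"ay": 0.1,"az": -0.6,"jaw": 0},{"tx": 0.005,"ty": -0.002,"tz": 0,"ax": 0,"ay": 0.1,"az": -0.6,"jaw": 0},{"tx": 0,"ty": 0,"tz": 0,"ax": 0,"ay": 0,"az": 0,"jaw": 0}]'

```text
time: 3.05
tool_pos: [0.5078, -0.2174, 0.2884]
tool_rot: [-0.002, 0.908, 0.42, -0.0]
contact_force: [0.6, -0.5, 1.0]
gripper_width: 0.998
```

```bash
python3 plan.py .508 -.218 .29 49.6 1 0;python3 - <<'E'
from plant import manip
import cv2,pickle
f=manip.grab_frame("wrist");pickle.dump(f,open("w1.pkl","wb"));cv2.imwrite("pics/w1.png",f["color"][:,:,::-1])
from h import *
print(proj(f,(.508,-.218,.185),True))
E
```

```text
t 3.05 p [ 0.5078 -0.2174  0.2884] psi 49.63 tilt 0.18 F [ 0.65 -0.52  0.96] w 0.9975943611292837
[-0.3  0.5 -1.6] [-0.18 -0.02  0.03] jaw 0
[277.22678683 207.97300331]
```

View pics/w1.png

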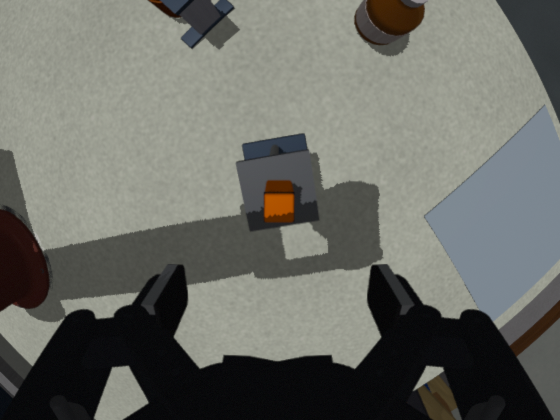

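The wrist view shows the handle's top face at about (279,207), within 2 px of the prediction, with its edges along the image axes. I'll measure it precisely.

Run:
```python
import pickle
from h import *
f=pickle.load(open("w1.pkl","rb"));up=cv2.resize(f["color"],None,fx=4,fy=4,interpolation=cv2.INTER_CUBIC)
hsv=cv2.cvtColor(up,cv2.COLOR_RGB2HSV).astype(int);
m=((hsv[...,0]<16)&(hsv[...,1]>150)&(up[...,0]>150));mm=np.zeros(m.shape,np.uint8);mm[680:960,960:1280]=m[680:960,960:1280]
cs,_=cv2.findContours(mm,cv2.RETR_EXTERNAL,cv2.CHAIN_APPROX_NONE);c=max(cs,key=cv2.contourArea)
P=np.array([onz(f,(p-1.5)/4,.185,True)[:2] for p in c[:,0,:]]).astype(np.float32)
r=cv2.minAreaRect(P*1000);print(r);b=cv2.boxPoints(r)
for e in(b[1]-b[0],b[2]-b[1]):print(np.linalg.norm(e),np.degrees(np.arctan2(e[1],e[0])))
```

```text
((509.9126892089844, -217.19979858398438), (18.13494110107422, 21.598403930664062), 49.63172149658203)
21.598404 -40.368317
18.134941 49.63171
```

```bash
python3 plan.py .509 -.2175 .145 49.6 6 0
```

```text
t 3.1 p [ 0.5077 -0.2177  0.2885] psi 49.61 tilt 0.17 F [0.52 0.16 0.26] w 1.0012740244493656
[ 0.2  0.2 23.9] [-0.03 -0.    0.  ] jaw 0
[ 0.2  0.2 23.9] [-0.03 -0.    0.  ] jaw 0
[ 0.2  0.2 23.9] [-0.03 -0.    0.  ] jaw 0
[ 0.2  0.2 23.9] [-0.03 -0.    0.  ] jaw 0
[ 0.2  0.2 23.9] [-0.03 -0.    0.  ] jaw 0
[ 0.2  0.2 23.9] [-0.03 -0.    0.  ] jaw 0
```

Request:
move_arm --rows '[{"tx": 0,"ty": 0,"tz": 0.024,"ax": 0,"ay": 0,"az": 0,"jaw": 0},{"tx": 0,"ty": 0,"tz": 0.024,"ax": 0,"ay": 0,"az": 0,"jaw": 0},{"tx": 0,"ty": 0,"tz": 0.022,"ax": 0,"ay": 0,"az": 0,"jaw": 0},{"tx": 0,"ty": 0,"tz": 0.018,"ax": 0,"ay": 0,"az": 0,"jaw": 0},{"tx": 0,"ty": 0,"tz": 0.012,"ax": 0,"ay": 0,"az": 0,"jaw": 0},{"tx": 0,"ty": 0,"tz": 0.006,"ax": 0,"ay": 0,"az": 0,"jaw": 0},{"tx": 0,"ty": 0,"tz": 0,"ax": 0,"ay": 0,"az": 0,"jaw": 0}]'

```text
time: 3.8
tool_pos: [0.5086, -0.215, 0.182]
tool_rot: [0.002, 0.907, 0.422, 0.001]
contact_force: [-0.3, -1.3, -0.6]
gripper_width: 1.001
```

```bash
python3 plan.py .509 -.2175 .145 49.6 3 0
```

```text
t 3.8 p [ 0.5086 -0.215   0.182 ] psi 49.93 tilt 0.23 F [-0.33 -1.26 -0.59] w 1.001173044803561
[-0.5  0.6 12.3] [ 0.08 -0.01  0.11] jaw 0
[-0.5  0.6 12.3] [ 0.08 -0.01  0.11] jaw 0
[-0.5  0.6 12.3] [ 0.08 -0.01  0.11] jaw 0
```

Request:
move_arm --rows '[{"tx": -0.001,"ty": 0.001,"tz": 0.012,"ax": 0.1,"ay": 0,"az": 0.1,"jaw": 0},{"tx": -0.0005,"ty": 0.0005,"tz": 0.012,"ax": 0.1,"ay": 0,"az": 0.1,"jaw": 0},{"tx": 0,"ty": 0,"tz": 0.01,"ax": 0,"ay": 0,"az": 0,"jaw": 0},{"tx": 0,"ty": 0,"tz": 0.003,"ax": 0,"ay": 0,"az": 0,"jaw": 0},{"tx": 0,"ty": 0,"tz": 0,"ax": 0,"ay": 0,"az": 0,"jaw": 0}]'

```text
time: 4.3
tool_pos: [0.5102, -0.2182, 0.1442]
tool_rot: [0.002, 0.907, 0.42, 0.001]
contact_force: [0.1, 0.5, 0.6]
gripper_width: 1.0
```

```bash
python3 plan.py .509 -.2175 .145 49.6 1 0
python3 - <<'E'
from plant import manip
import cv2,pickle
f=manip.grab_frame("wrist");pickle.dump(f,open("w2.pkl","wb"));cv2.imwrite("pics/w2.png",f["color"][:,:,::-1])
E
python3 plan.py .509 -.2175 .145 49.6 1 0
```

```text
t 4.3 p [ 0.5102 -0.2182  0.1442] psi 49.71 tilt 0.24 F [0.09 0.5  0.65] w 1.0003358223940442
[-0.2 -1.3 -0.8] [ 0.23 -0.07  0.11] jaw 0
t 4.35 p [ 0.5102 -0.2182  0.1444] psi 49.71 tilt 0.25 F [-0.42 -0.45  0.48] w 1.0014459098443047
[-0.2 -1.4 -0.6] [ 0.24 -0.07  0.11] jaw 0
```

View pics/w2.png

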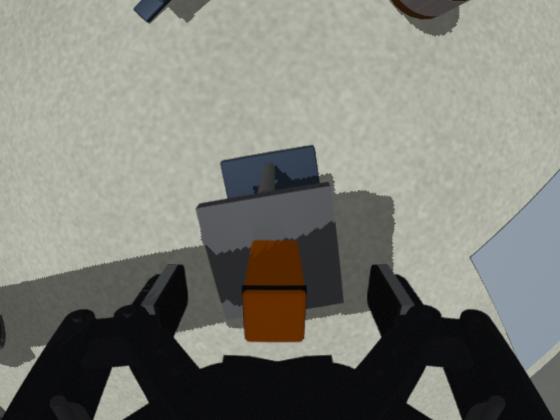

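The handle is between the pads: its centre is at column 274 and the finger midline at 278, about 1 mm off. I'll centre it, level the tool, and close.

Request:
move_arm --rows '[{"tx": 0,"ty": -0.0013,"tz": -0.0005,"ax": 0.2,"ay": -0.1,"az": 0.1,"jaw": 0},{"tx": 0,"ty": 0,"tz": 0,"ax": 0,"ay": 0,"az": 0,"jaw": 0}]'

```text
time: 4.55
tool_pos: [0.5095, -0.2176, 0.1457]
tool_rot: [0.001, 0.908, 0.419, 0.0]
contact_force: [-0.0, 1.2, -0.2]
gripper_width: 0.997
```

```bash
python3 plan.py .509 -.2175 .145 49.6 1 0
```

```text
t 4.55 p [ 0.5095 -0.2176  0.1457] psi 49.6 tilt 0.09 F [-0.01  1.24 -0.24] w 0.9969277117117689
[-0.3 -0.4  0.7] [0.09 0.02 0.  ] jaw 0
```

Request:
move_arm --rows '[{"tx": 0,"ty": 0,"tz": 0,"ax": 0,"ay": 0,"az": 0,"jaw": 140},{"tx": 0,"ty": 0,"tz": 0,"ax": 0,"ay": 0,"az": 0,"jaw": 160},{"tx": 0,"ty": 0,"tz": 0,"ax": 0,"ay": 0,"az": 0,"jaw": 180},{"tx": 0,"ty": 0,"tz": 0,"ax": 0,"ay": 0,"az": 0,"jaw": 200},{"tx": 0,"ty": 0,"tz": 0,"ax": 0,"ay": 0,"az": 0,"jaw": 225},{"tx": 0,"ty": 0,"tz": 0,"ax": 0,"ay": 0,"az": 0,"jaw": 255},{"tx": 0,"ty": 0,"tz": 0,"ax": 0,"ay": 0,"az": 0,"jaw": 255},{"tx": 0,"ty": 0,"tz": 0,"ax": 0,"ay": 0,"az": 0,"jaw": 255}]'

```text
time: 5.35
tool_pos: [0.5103, -0.2179, 0.1472]
tool_rot: [0.002, 0.908, 0.419, 0.001]
contact_force: [-0.6, 0.0, -0.1]
gripper_width: 0.276
```

```bash
python3 plan.py .509 -.2175 .145 49.6 1 255
python3 - <<'E'
from plant import manip
import cv2,pickle
f=manip.grab_frame("wrist");pickle.dump(f,open("w3.pkl","wb"));cv2.imwrite("pics/w3.png",f["color"][:,:,::-1])
E
```

```text
t 5.35 p [ 0.5103 -0.2179  0.1472] psi 49.61 tilt 0.24 F [-0.65  0.   -0.12] w 0.27594159495380466
[-0.5 -1.2  2.2] [ 0.24 -0.01  0.01] jaw 255
```

View pics/w3.png

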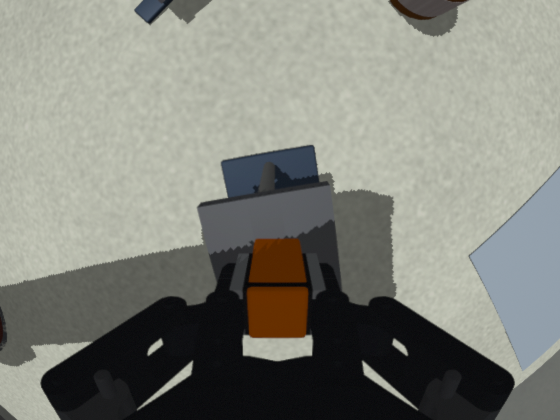

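The pads hold the handle, with an opening of 0.276 (about 23.5 mm). I'll lift straight up.

Request:
move_arm --rows '[{"tx": 0,"ty": 0,"tz": -0.008,"ax": 0,"ay": 0,"az": 0,"jaw": 255},{"tx": 0,"ty": 0,"tz": -0.014,"ax": 0,"ay": 0,"az": 0,"jaw": 255},{"tx": 0,"ty": 0,"tz": -0.018,"ax": 0,"ay": 0,"az": 0,"jaw": 255},{"tx": 0,"ty": 0,"tz": -0.018,"ax": 0,"ay": 0,"az": 0,"jaw": 255}]'

```text
time: 5.8
tool_pos: [0.5079, -0.2165, 0.2047]
tool_rot: [-0.001, 0.908, 0.419, -0.001]
contact_force: [-0.1, -0.9, -1.1]
gripper_width: 0.274
```

```bash
python3 plan.py .509 -.2175 .30 49.6 6 255
```

```text
t 5.8 p [ 0.5079 -0.2165  0.2047] psi 49.6 tilt 0.23 F [-0.13 -0.92 -1.14] w 0.27364469957767057
[ -0.    0.2 -15.9] [-0.04  0.01  0.  ] jaw 255
[ -0.    0.2 -15.9] [-0.04  0.01  0.  ] jaw 255
[ -0.    0.2 -15.9] [-0.04  0.01  0.  ] jaw 255
[ -0.    0.2 -15.9] [-0.04  0.01  0.  ] jaw 255
[ -0.    0.2 -15.9] [-0.04  0.01  0.  ] jaw 255
[ -0.    0.2 -15.9] [-0.04  0.01  0.  ] jaw 255
```

Request:
move_arm --rows '[{"tx": 0,"ty": 0.001,"tz": -0.018,"ax": 0,"ay": 0,"az": 0,"jaw": 255},{"tx": 0,"ty": 0,"tz": -0.018,"ax": 0,"ay": 0,"az": 0,"jaw": 255},{"tx": 0,"ty": 0,"tz": -0.018,"ax": 0,"ay": 0,"az": 0,"jaw": 255},{"tx": 0,"ty": 0,"tz": -0.018,"ax": 0,"ay": 0,"az": 0,"jaw": 255},{"tx": 0,"ty": 0,"tz": -0.016,"ax": 0,"ay": 0,"az": 0,"jaw": 255},{"tx": 0,"ty": 0,"tz": -0.012,"ax": 0,"ay": 0,"az": 0,"jaw": 255},{"tx": 0,"ty": 0,"tz": 0,"ax": 0,"ay": 0,"az": 0,"jaw": 255}]'

```text
time: 6.5
tool_pos: [0.5099, -0.2178, 0.3199]
tool_rot: [0.003, 0.908, 0.42, 0.002]
contact_force: [-0.2, -0.8, -0.7]
gripper_width: 0.274
```

```bash
python3 - <<'E'
from plant import manip
import cv2,pickle
d={n:manip.grab_frame(n) for n in("wrist","scene","top")};pickle.dump(d,open("f4.pkl","wb"))
for n in d: cv2.imwrite(f"pics/{n}4.png",d[n]["color"][:,:,::-1])
E
python3 plan.py .563 .0555 .30 k 12 255
```

```text
t 6.65 p [ 0.5089 -0.2172  0.3162] psi 49.61 tilt 0.12 F [ 0.1  -0.15 -0.81] w 0.2727409996251444
[ 20.2 -11.3   1.3] [0.01 0.   0.  ] jaw 255
[ 20.2 -11.3   1.3] [0.01 0.   0.  ] jaw 255
[ 20.2 -11.3   1.3] [0.01 0.   0.  ] jaw 255
[ 20.2 -11.3   1.3] [0.01 0.   0.  ] jaw 255
[ 20.2 -11.3   1.3] [0.01 0.   0.  ] jaw 255
[ 20.2 -11.3   1.3] [0.01 0.   0.  ] jaw 255
[ 20.2 -11.3   1.3] [0.01 0.   0.  ] jaw 255
[ 20.2 -11.3   1.3] [0.01 0.   0.  ] jaw 255
[ 20.2 -11.3   1.3] [0.01 0.   0.  ] jaw 255
[ 20.2 -11.3   1.3] [0.01 0.   0.  ] jaw 255
[ 20.2 -11.3   1.3] [0.01 0.   0.  ] jaw 255
[ 20.2 -11.3   1.3] [0.01 0.   0.  ] jaw 255
```

View pics/wrist4.png

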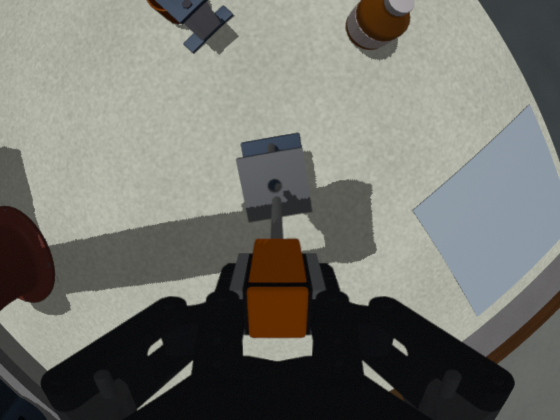

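View pics/scene4.png

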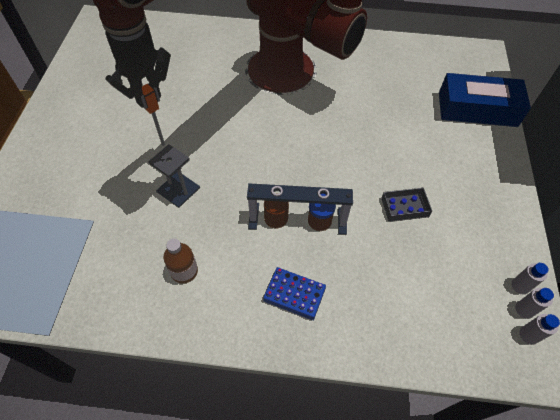

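The probe is out of the holder. The wrist view shows the rod tip at about (277,198), and the scene view shows it hanging upright. I'll carry it over to the bush above the open jar.

Request:
move_arm --rows '[{"tx": 0.012,"ty": -0.007,"tz": 0,"ax": 0,"ay": 0,"az": 0,"jaw": 255},{"tx": 0.02,"ty": -0.011,"tz": 0.001,"ax": 0,"ay": 0,"az": 0,"jaw": 255},{"tx": 0.025,"ty": -0.014,"tz": 0.001,"ax": 0,"ay": 0,"az": 0,"jaw": 255},{"tx": 0.025,"ty": -0.014,"tz": 0.001,"ax": 0,"ay": 0,"az": 0,"jaw": 255},{"tx": 0.025,"ty": -0.014,"tz": 0.001,"ax": 0,"ay": 0,"az": 0,"jaw": 255},{"tx": 0.025,"ty": -0.014,"tz": 0.001,"ax": 0,"ay": 0,"az": 0,"jaw": 255},{"tx": 0.025,"ty": -0.014,"tz": 0.001,"ax": 0,"ay": 0,"az": 0,"jaw": 255},{"tx": 0.02,"ty": -0.011,"tz": 0.001,"ax": 0,"ay": 0,"az": 0,"jaw": 255},{"tx": 0.012,"ty": -0.007,"tz": 0,"ax": 0,"ay": 0,"az": 0,"jaw": 255},{"tx": 0.004,"ty": -0.002,"tz": 0,"ax": 0,"ay": 0,"az": 0,"jaw": 255},{"tx": 0,"ty": 0,"tz": 0,"ax": 0,"ay": 0,"az": 0,"jaw": 255}]'

```text
time: 7.75
tool_pos: [0.5476, 0.0169, 0.2943]
tool_rot: [-0.008, 0.907, 0.42, -0.008]
contact_force: [-0.4, 0.4, -1.9]
gripper_width: 0.27
```

```bash
python3 plan.py .563 .0555 .30 k 6 255
```

```text
t 7.75 p [0.5476 0.0169 0.2943] psi 49.68 tilt 1.34 F [-0.43  0.4  -1.92] w 0.2700434955648735
[ 6.6 -2.2 -1. ] [-0.21  0.08 -0.  ] jaw 255
[ 6.6 -2.2 -1. ] [-0.21  0.08 -0.  ] jaw 255
[ 6.6 -2.2 -1. ] [-0.21  0.08 -0.  ] jaw 255
[ 6.6 -2.2 -1. ] [-0.21  0.08 -0.  ] jaw 255
[ 6.6 -2.2 -0.9] [-0.21  0.08 -0.  ] jaw 255
[ 6.6 -2.2 -0.9] [-0.21  0.08 -0.  ] jaw 255
```

Request:
move_arm --rows '[{"tx": 0.008,"ty": -0.003,"tz": -0.001,"ax": -0.4,"ay": 0.1,"az": 0,"jaw": 255},{"tx": 0.008,"ty": -0.003,"tz": -0.001,"ax": -0.4,"ay": 0.1,"az": 0,"jaw": 255},{"tx": 0.008,"ty": -0.003,"tz": -0.001,"ax": -0.3,"ay": 0.1,"az": 0,"jaw": 255},{"tx": 0.008,"ty": -0.003,"tz": -0.001,"ax": -0.2,"ay": 0.1,"az": 0,"jaw": 255},{"tx": 0.004,"ty": -0.001,"tz": -0.001,"ax": 0,"ay": 0,"az": 0,"jaw": 255},{"tx": 0,"ty": 0,"tz": 0,"ax": 0,"ay": 0,"az": 0,"jaw": 255}]'

```text
time: 8.35
tool_pos: [0.5623, 0.0534, 0.2999]
tool_rot: [0.002, 0.908, 0.418, 0.0]
contact_force: [0.4, -0.4, -1.5]
gripper_width: 0.274
```

```bash
python3 plan.py .563 .0555 .30 k 2 255
python3 - <<'E'
from plant import manip
import cv2,pickle
d={n:manip.grab_frame(n) for n in("wrist","scene","top")};pickle.dump(d,open("f5.pkl","wb"))
for n in d: cv2.imwrite(f"pics/{n}5.png",d[n]["color"][:,:,::-1])
E
python3 plan.py .563 .0555 .30 k 1 255
```

```text
t 8.35 p [0.5623 0.0534 0.2999] psi 49.45 tilt 0.19 F [ 0.42 -0.36 -1.49] w 0.274257015173726
[ 1.  -0.4 -0.1] [0.1  0.01 0.  ] jaw 255
[ 1.  -0.4 -0.1] [0.1  0.01 0.  ] jaw 255
t 8.5 p [0.562  0.0527 0.2996] psi 49.41 tilt 0.18 F [ 0.23  0.73 -0.59] w 0.2745261335394223
[ 2.8 -1.1 -0.4] [0.17 0.05 0.  ] jaw 255
```

View pics/wrist5.png

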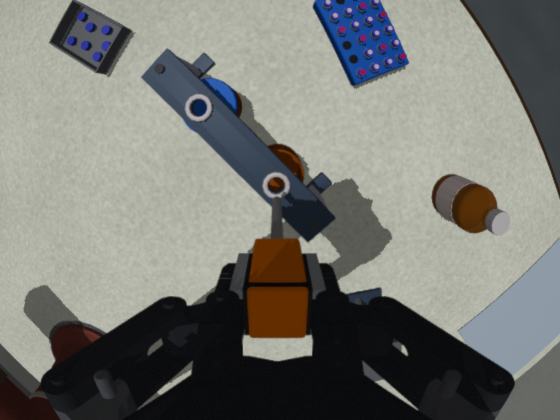

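View pics/scene5.png

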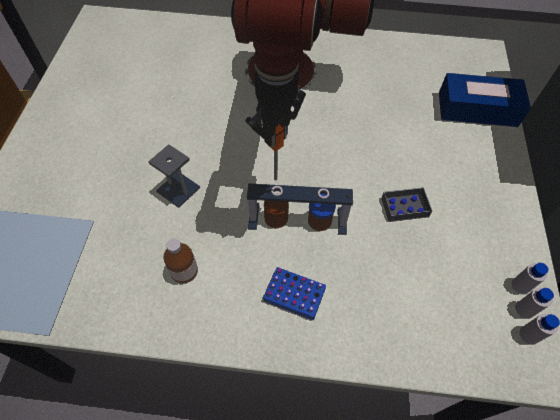

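The wrist view shows the target bush at about (276,185), with the brown jar inside seen through it and the rod tip just below it. The scene view shows the rod hanging above the bush over the open jar, with the tip at about (276,178). I'll zoom in and measure the tip and ring.

Run:
```python
import pickle
from h import *
d=pickle.load(open("f5.pkl","rb"))
w=d["wrist"]["color"][:,:,::-1]; s=d["scene"]["color"][:,:,::-1]
a=cv2.resize(w[165:240,245:310],(520,600),interpolation=cv2.INTER_CUBIC)
b=cv2.resize(s[110:200,260:295],(233,600),interpolation=cv2.INTER_CUBIC)
cv2.imwrite("pics/z5.png",np.hstack([a,b]))
f=d["wrist"];up=cv2.resize(f["color"],None,fx=4,fy=4,interpolation=cv2.INTER_CUBIC).astype(int)
m=(up.min(2)>100);mm=np.zeros(m.shape,np.uint8);mm[165*4:206*4,258*4:296*4]=m[165*4:206*4,258*4:296*4]
cs,_=cv2.findContours(mm,cv2.RETR_EXTERNAL,cv2.CHAIN_APPROX_NONE)
for c in cs:
  if cv2.contourArea(c)>1500:
    P=np.array([onz(f,(p-1.5)/4,.126,True)[:2]*1000 for p in c[:,0,:]]).astype(np.float32)
    print(cv2.boundingRect(c),cv2.contourArea(c),"fit",cv2.fitEllipse(P),"minc",cv2.minEnclosingCircle(P))
print("tip pred at TCP",proj(f,(.562,.053,.168),True),proj(f,(.562,.053,.22),True))
```

```text
(1049, 688, 110, 105) 8693.5 fit ((563.7670288085938, 55.50740051269531), (25.926605224609375, 27.534446716308594), 73.21967315673828) minc ((563.6109008789062, 55.015625), 13.86214542388916)
tip pred at TCP [275.70077559 198.62969254] [275.66099444 217.54841265]
```

View pics/z5.png

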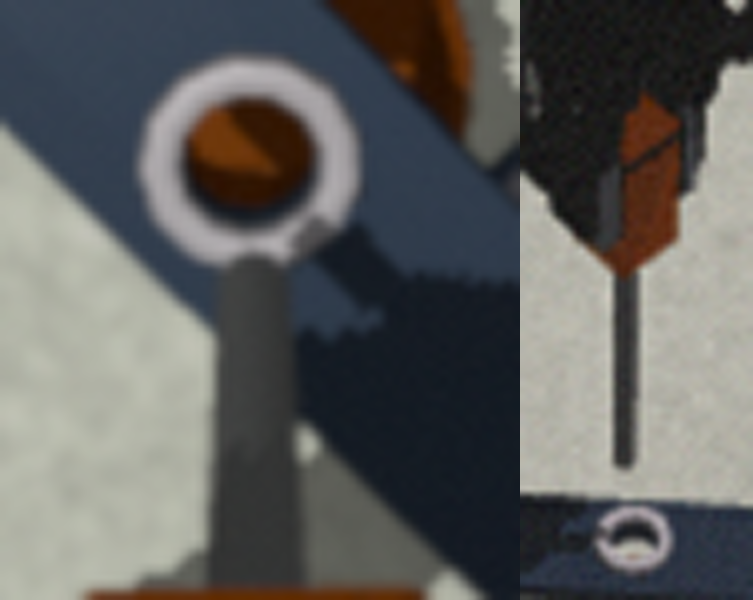

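Run:
```python
import pickle
from h import *
d=pickle.load(open("f5.pkl","rb"));f=d["wrist"];s=d["scene"]
tx=np.array([.65,.76,0])
for p in((.562,.0527),(.5637,.0553)):
  P=np.array([*p,.168]);print("wrist tip near rim",proj(f,P+.004*tx,True),"scene tip",proj(s,P),"scene rod top",proj(s,P+[0,0,.113]))
# scene: rod centre column by row
g=s["color"][:,:,:].astype(int)
for v in range(150,180,3):
  r=g[v,264:290].max(1); wgt=np.clip(150-r,0,None); print(v,(np.arange(264,290)*wgt).sum()/max(wgt.sum(),1) if wgt.sum() else None, r.min())
h=f["color"].astype(int)
print(h[190:202,276].max(1), h[190:202,277].max(1))
```

```text
wrist tip near rim [275.91535287 194.46030716] scene tip [275.13863895 179.60450755] scene rod top [275.14285336 147.363919  ]
wrist tip near rim [275.45152208 191.03557781] scene tip [276.17806484 180.31858651] scene rod top [276.29048682 148.11738999]
150 275.244 80
153 275.375 52
156 275.3822629969419 50
159 275.4066265060241 52
162 275.38993710691824 53
165 275.3467492260062 48
168 275.359375 56
171 275.1845637583893 49
174 275.2214532871972 50
177 275.1707317073171 51
[ 42  29  45  77 128 156 122  71  61  62  62  62] [ 42  33  49  83 136 167 129  70  59  59  58  60]
```

Compared with the bush, the tip needs about +2.2 mm in x and +3.7 mm in y, which is tool x +4.2 mm and tool y -0.7 mm. I'll correct that and come down to just above the mouth.

Request:
move_arm --rows '[{"tx": 0.002,"ty": -0.0005,"tz": 0.003,"ax": 0.1,"ay": 0,"az": 0,"jaw": 255},{"tx": 0.002,"ty": 0,"tz": 0.008,"ax": 0.1,"ay": 0,"az": 0,"jaw": 255},{"tx": 0,"ty": 0,"tz": 0.008,"ax": 0,"ay": 0,"az": 0,"jaw": 255},{"tx": 0,"ty": 0,"tz": 0.006,"ax": 0,"ay": 0,"az": 0,"jaw": 255},{"tx": 0,"ty": 0,"tz": 0.002,"ax": 0,"ay": 0,"az": 0,"jaw": 255},{"tx": 0,"ty": 0,"tz": 0,"ax": 0,"ay": 0,"az": 0,"jaw": 255}]'

```text
time: 9.1
tool_pos: [0.5636, 0.0555, 0.2685]
tool_rot: [-0.001, 0.909, 0.417, -0.002]
contact_force: [0.7, 0.3, -1.7]
gripper_width: 0.273
```

```bash
python3 plan.py .5642 .0564 .27 49.5 1 255
cat > look.py <<'E'
import sys,pickle
from h import *
from plant import manip
k=sys.argv[1]
d={n:manip.grab_frame(n) for n in("wrist","scene")};pickle.dump(d,open(f"f{k}.pkl","wb"))
w=d["wrist"]["color"][:,:,::-1]; s=d["scene"]["color"][:,:,::-1]
a=cv2.resize(w[165:240,245:310],(520,600),interpolation=cv2.INTER_CUBIC)
b=cv2.resize(s[130:220,260:295],(233,600),interpolation=cv2.INTER_CUBIC)
cv2.imwrite(f"pics/z{k}.png",np.hstack([a,b]))
E
python3 look.py 6;python3 plan.py .5642 .0564 .27 49.5 1 255
```

```text
t 9.1 p [0.5636 0.0555 0.2685] psi 49.33 tilt 0.23 F [ 0.7   0.28 -1.74] w 0.2727569333477431
[ 1.  -0.2 -1.5] [-0.16  0.17 -0.17] jaw 255
t 9.2 p [0.5639 0.0555 0.2692] psi 49.33 tilt 0.18 F [-0.   -0.43 -0.27] w 0.27632787952178356
[ 0.9 -0.3 -0.8] [-0.12  0.13 -0.17] jaw 255
```

View pics/z6.png

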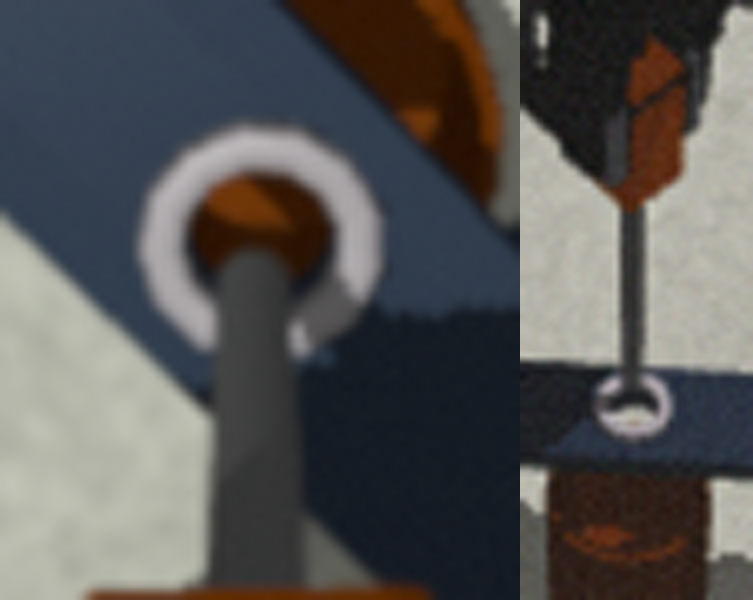

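The tip is now over the bore. In the zoom the rod is at column 253 and the ring centre at column 261, so about 1 mm is left to correct. I'll compute it.

```bash
cat > meas.py <<'E'
import sys,pickle
from h import *
f=pickle.load(open(f"f{sys.argv[1]}.pkl","rb"))["wrist"];ztip=float(sys.argv[2])
up=cv2.resize(f["color"],None,fx=4,fy=4,interpolation=cv2.INTER_CUBIC).astype(int)
m=(up.min(2)>95);mm=np.zeros(m.shape,np.uint8);R=(165*4,215*4,258*4,298*4);mm[R[0]:R[1],R[2]:R[3]]=m[R[0]:R[1],R[2]:R[3]]
cs,_=cv2.findContours(mm,cv2.RETR_EXTERNAL,cv2.CHAIN_APPROX_NONE);c=max(cs,key=cv2.contourArea)
h=cv2.convexHull(c)
P=np.array([onz(f,(p-1.5)/4,.126,True)[:2]*1000 for p in h[:,0,:]]).astype(np.float32)
print("ring",cv2.minEnclosingCircle(P),cv2.fitEllipse(P))
B=np.array(cv2.minEnclosingCircle(P)[0])/1000
tx=np.array([.65,.76,0])
print("expected rim px if centred",proj(f,[*B,ztip]+.004*tx,True),"px per mm x,y",proj(f,[B[0]+.001,B[1],ztip],True)-proj(f,[*B,ztip],True),proj(f,[B[0],B[1]+.001,ztip],True)-proj(f,[*B,ztip],True))
print("seen tip rim",(float(sys.argv[3])/8+245-.5,float(sys.argv[4])/8+165-.5))
E
python3 meas.py 6 .137 253 248
```

```text
ring ((563.5259399414062, 55.09010314941406), 14.063030242919922) ((563.622802734375, 55.04495620727539), (27.54551887512207, 27.81094741821289), 119.18350219726562)
expected rim px if centred [276.82521301 193.86923278] px per mm x,y [ 0.86728839 -0.7192133 ] [-0.74673744 -0.83699523]
seen tip rim (276.125, 195.5)
```

Request:
move_arm --rows '[{"tx": 0.001,"ty": 0.0004,"tz": 0,"ax": -0.1,"ay": 0.1,"az": 0,"jaw": 255},{"tx": 0,"ty": 0,"tz": 0,"ax": 0,"ay": 0,"az": 0,"jaw": 255}]'

```text
time: 9.4
tool_pos: [0.5652, 0.056, 0.2699]
tool_rot: [0.0, 0.909, 0.417, 0.0]
contact_force: [0.2, 0.2, -1.0]
gripper_width: 0.275
```

```bash
python3 plan.py .5642 .0564 .27 49.5 1 255
python3 look.py 7;python3 plan.py .5642 .0564 .27 49.5 1 255; python3 meas.py 7 .137 253 248
```

```text
t 9.4 p [0.5652 0.056  0.2699] psi 49.33 tilt 0.05 F [ 0.17  0.19 -0.98] w 0.2752223558282246
[-0.4 -1.1 -0.1] [ 0.05 -0.02 -0.17] jaw 255
t 9.5 p [0.5652 0.056  0.27  ] psi 49.33 tilt 0.05 F [ 0.39  0.63 -1.44] w 0.2708602694494831
[-0.3 -1.   0. ] [ 0.05 -0.02 -0.17] jaw 255
ring ((563.5676879882812, 55.1577033996582), 13.99560832977295) ((563.608642578125, 55.06300735473633), (27.416913986206055, 27.770549774169922), 110.12508392333984)
expected rim px if centred [275.27179372 195.43621952] px per mm x,y [ 0.86066674 -0.71522246] [-0.74302368 -0.83049052]
seen tip rim (276.125, 195.5)
```

View pics/z7.png

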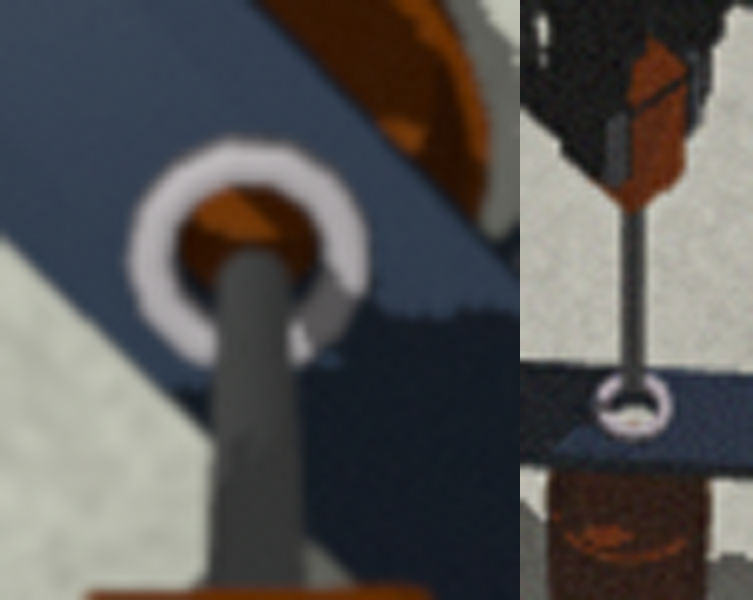

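The row now agrees, and the remaining error is about -0.6 mm in tool y. I'll correct that and start a slow descent.

Request:
move_arm --rows '[{"tx": 0,"ty": -0.0006,"tz": 0,"ax": 0,"ay": 0,"az": 0,"jaw": 255},{"tx": 0,"ty": 0,"tz": 0.003,"ax": 0,"ay": 0,"az": 0,"jaw": 255},{"tx": 0,"ty": 0,"tz": 0.005,"ax": 0,"ay": 0,"az": 0,"jaw": 255},{"tx": 0,"ty": 0,"tz": 0.003,"ax": 0,"ay": 0,"az": 0,"jaw": 255},{"tx": 0,"ty": 0,"tz": 0,"ax": 0,"ay": 0,"az": 0,"jaw": 255}]'

```text
time: 10.0
tool_pos: [0.5648, 0.0564, 0.2583]
tool_rot: [0.0, 0.909, 0.417, 0.001]
contact_force: [-0.9, -0.8, -1.2]
gripper_width: 0.275
```

```bash
python3 plan.py .5647 .0564 .17 49.3 1 255
```

```text
t 10.0 p [0.5648 0.0564 0.2583] psi 49.33 tilt 0.08 F [-0.87 -0.82 -1.2 ] w 0.2750374834507252
[-0.1 -0.1 88.3] [ 0.07 -0.04  0.03] jaw 255
```

Request:
move_arm --rows '[{"tx": 0,"ty": 0,"tz": 0.004,"ax": 0,"ay": 0,"az": 0,"jaw": 255},{"tx": 0,"ty": 0,"tz": 0.006,"ax": 0,"ay": 0,"az": 0,"jaw": 255},{"tx": 0,"ty": 0,"tz": 0.006,"ax": 0,"ay": 0,"az": 0,"jaw": 255},{"tx": 0,"ty": 0,"tz": 0.006,"ax": 0,"ay": 0,"az": 0,"jaw": 255}]'

```text
time: 10.4
tool_pos: [0.5651, 0.0564, 0.2352]
tool_rot: [0.001, 0.909, 0.417, 0.001]
contact_force: [0.3, -1.1, -1.4]
gripper_width: 0.276
```

```bash
python3 plan.py .5647 .0564 .17 49.3 1 255; python3 look.py 8
```

```text
t 10.4 p [0.5651 0.0564 0.2352] psi 49.33 tilt 0.15 F [ 0.31 -1.13 -1.44] w 0.27569299000182756
[-0.4 -0.5 65.2] [ 0.12 -0.08  0.03] jaw 255
```

View pics/z8.png

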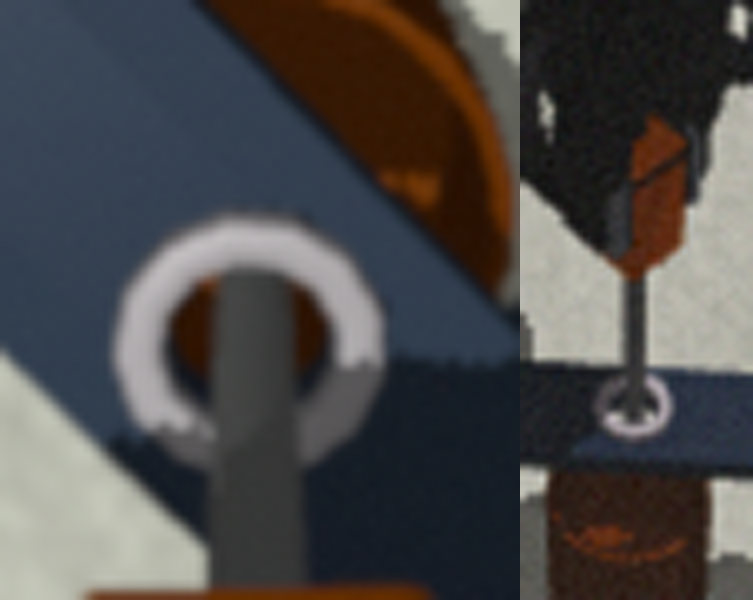

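The rod is inside the bush: rod column 255 against ring centre 250 (about 0.5 mm) in the wrist view, and 634 against 634.5 in the scene view. I'll carry on with a small correction.

Request:
move_arm --rows '[{"tx": 0,"ty": -0.0005,"tz": 0.006,"ax": 0.1,"ay": 0,"az": 0,"jaw": 255},{"tx": 0,"ty": 0,"tz": 0.007,"ax": 0,"ay": 0,"az": 0,"jaw": 255},{"tx": 0,"ty": 0,"tz": 0.007,"ax": 0,"ay": 0,"az": 0,"jaw": 255},{"tx": 0,"ty": 0,"tz": 0.007,"ax": 0,"ay": 0,"az": 0,"jaw": 255}]'

```text
time: 10.9
tool_pos: [0.5648, 0.0568, 0.2064]
tool_rot: [-0.0, 0.909, 0.417, 0.001]
contact_force: [-0.0, 1.0, -0.9]
gripper_width: 0.273
```

```bash
python3 plan.py .5645 .0567 .17 49.3 1 255
```

```text
t 10.9 p [0.5648 0.0568 0.2064] psi 49.33 tilt 0.08 F [-0.04  0.97 -0.85] w 0.2734611148752152
[-0.3 -0.2 36.4] [ 0.02 -0.08  0.03] jaw 255
```

Request:
move_arm --rows '[{"tx": 0,"ty": 0,"tz": 0.007,"ax": 0,"ay": 0,"az": 0,"jaw": 255},{"tx": 0,"ty": 0,"tz": 0.007,"ax": 0,"ay": 0,"az": 0,"jaw": 255},{"tx": 0,"ty": 0,"tz": 0.007,"ax": 0,"ay": 0,"az": 0,"jaw": 255},{"tx": 0,"ty": 0,"tz": 0.006,"ax": 0,"ay": 0,"az": 0,"jaw": 255},{"tx": 0,"ty": 0,"tz": 0.003,"ax": 0,"ay": 0,"az": 0,"jaw": 255},{"tx": 0,"ty": 0,"tz": 0,"ax": 0,"ay": 0,"az": 0,"jaw": 255}]'

```text
time: 11.5
tool_pos: [0.5637, 0.0568, 0.1714]
tool_rot: [-0.001, 0.909, 0.417, -0.001]
contact_force: [0.1, 0.3, -0.9]
gripper_width: 0.274
```

```bash
python3 plan.py .5645 .0567 .17 49.3 1 255; sed -i 's/a=cv2.resize(w\[165:240/a=cv2.resize(w[185:260/' look.py; python3 look.py 9; python3 plan.py .5645 .0567 .17 49.3 1 255
```

```text
t 11.5 p [0.5637 0.0568 0.1714] psi 49.33 tilt 0.14 F [ 0.15  0.29 -0.94] w 0.27410063222022035
[0.4 0.7 1.4] [-0.14  0.04  0.03] jaw 255
t 11.6 p [0.5641 0.0568 0.1722] psi 49.33 tilt 0.09 F [ 0.39  0.49 -1.59] w 0.27064455750141697
[0.2 0.4 2.2] [-0.09  0.    0.03] jaw 255
```

View pics/z9.png

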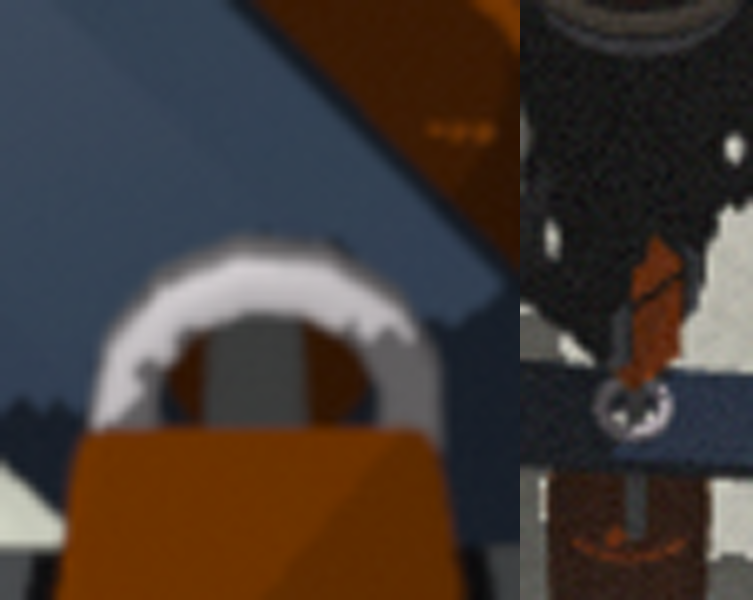

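Near the final depth, the wrist view shows the rod at column 254 and the bore centre at about 270, so it needs roughly +1 mm in tool y. The scene view shows the rod going down into the open jar. I'll make a final trim and lower it 3 mm more.

Request:
move_arm --rows '[{"tx": 0.0001,"ty": 0.001,"tz": 0.002,"ax": -0.1,"ay": 0,"az": 0,"jaw": 255},{"tx": 0,"ty": 0,"tz": 0.001,"ax": 0,"ay": 0,"az": 0,"jaw": 255},{"tx": 0,"ty": 0,"tz": 0,"ax": 0,"ay": 0,"az": 0,"jaw": 255}]'

```text
time: 11.9
tool_pos: [0.5657, 0.0562, 0.1703]
tool_rot: [0.001, 0.909, 0.417, 0.001]
contact_force: [0.2, 0.1, -1.5]
gripper_width: 0.275
```

```bash
python3 plan.py .5648 .0562 .169 49.3 1 255; python3 look.py 10; python3 plan.py .5648 .0562 .169 49.3 1 255; python3 -c "
import pickle,cv2
d=pickle.load(open('f10.pkl','rb'));cv2.imwrite('pics/scene10.png',cv2.resize(d['scene']['color'][120:240,200:360,::-1],(800,600),interpolation=cv2.INTER_CUBIC))"
```

```text
t 11.9 p [0.5657 0.0562 0.1703] psi 49.33 tilt 0.15 F [ 0.19  0.1  -1.46] w 0.27535374289800185
[-0.6 -0.7  1.2] [ 0.12 -0.08  0.03] jaw 255
t 12.0 p [0.5657 0.0562 0.1703] psi 49.33 tilt 0.15 F [-0.02 -0.4  -0.93] w 0.278103191998664
[-0.6 -0.7  1.3] [ 0.12 -0.08  0.03] jaw 255
```

View pics/z10.png

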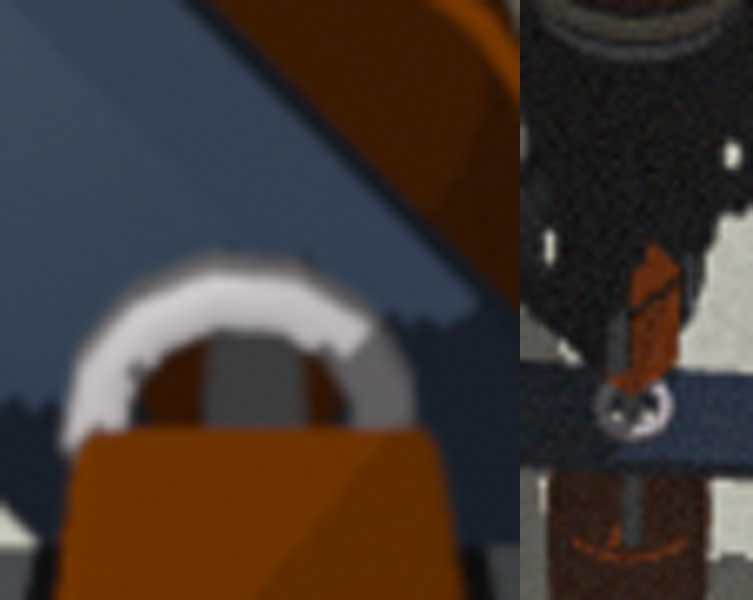

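View pics/scene10.png

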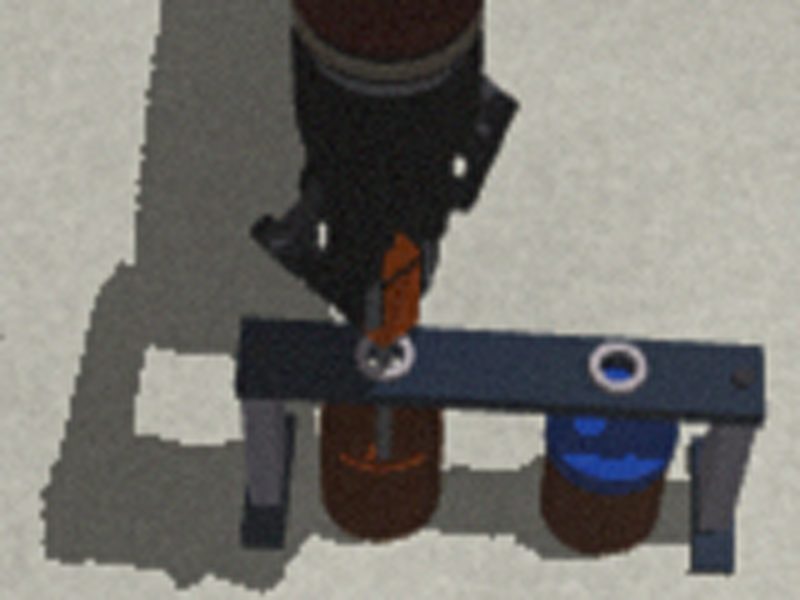

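The trim overshot: the ring centre is now at column 238 and the rod at 254, about 1.2 mm the other way. The scene view shows the rod at column 385 and the ring centre at 385, with the rod going into the open jar. I'll trim back.

Request:
move_arm --rows '[{"tx": -0.0005,"ty": -0.0009,"tz": 0.001,"ax": 0.1,"ay": -0.1,"az": 0,"jaw": 255}]'

```text
time: 12.1
tool_pos: [0.5649, 0.0563, 0.1696]
tool_rot: [0.0, 0.909, 0.417, 0.0]
contact_force: [1.0, 0.3, -1.9]
gripper_width: 0.271
```

```bash
python3 plan.py .5648 .0564 .1695 49.3 1 255; python3 look.py 11; python3 plan.py .5648 .0564 .1695 49.3 1 255
```

```text
t 12.1 p [0.5649 0.0563 0.1696] psi 49.33 tilt 0.05 F [ 0.96  0.34 -1.9 ] w 0.27109374886968846
[-0.  -0.1  0.1] [0.05 0.   0.03] jaw 255
t 12.2 p [0.5646 0.0564 0.1692] psi 49.33 tilt 0.03 F [-0.77  0.63 -1.67] w 0.2722337166674986
[ 0.1  0.2 -0.3] [0.01 0.03 0.03] jaw 255
```

View pics/z11.png

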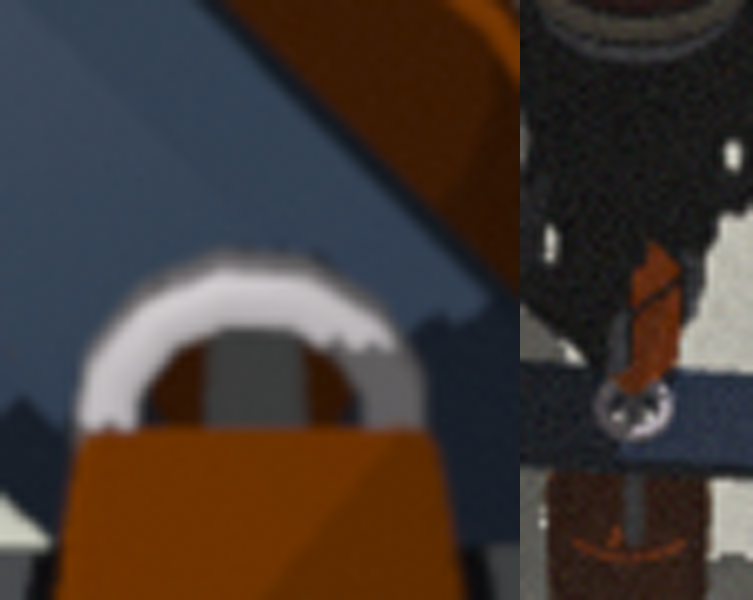

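Now the ring centre is at about column 251 and the rod at 254 (0.2 mm). As a last check along tool x, I'll cast a ray at the handle's lower front edge.

Run:
```python
import pickle
from h import *
f=pickle.load(open("f11.pkl","rb"))["wrist"];tx=np.array([np.cos(np.radians(49.33)),np.sin(np.radians(49.33))]);ty=np.array([tx[1],-tx[0]])
B=np.array([.5636,.0552])
for z in(.1505,.1525,.1545):
  p=onz(f,(245+254/8-.5,185+431/8-.5),z,True)[:2]-.012*tx
  print(z,p.round(4),"vs bush, tool x,y mm",((p-B)@tx*1000).round(2),((p-B)@ty*1000).round(2))
# jar check: top rim/bush in scene unmoved
a=pickle.load(open("f0.pkl","rb"))["scene"]["color"].astype(int);b=pickle.load(open("f11.pkl","rb"))["scene"]["color"].astype(int)
for n,(x0,x1,y0,y1) in dict(openjar=(262,292,204,230),capjar=(306,336,200,232),rack=(262,328,266,320),bottle=(162,200,236,285),tray=(380,434,186,224)).items():
  print(n,np.abs(a-b)[y0:y1,x0:x1].mean().round(1))
from plant import manip
print(manip.state()["joint_vel"].round(4))
```

```text
0.1505 [0.5626 0.0532] vs bush, tool x,y mm -2.12 0.53
0.1525 [0.5632 0.0539] vs bush, tool x,y mm -1.3 0.54
0.1545 [0.5637 0.0545] vs bush, tool x,y mm -0.48 0.54
openjar 6.9
capjar 5.3
rack 8.7
bottle 7.8
tray 7.5
[ 0.0002 -0.002   0.0022 -0.0001 -0.0018 -0.0006]
```

The handle-edge check gives -0.5 to -2 mm in tool x, depending on the assumed height. The tip check gave about 0. Both are well inside the 5 mm clearance, and the arm is at rest, so I'm handing in.

```bash
python3 -c "
from plant import manip
print(manip.job_done());s=manip.state();print(s['time'],s['tool_pos'],s['contact_force'],s['gripper_width'])"
```

```text
the job is handed in; nothing more can be done
None
the job is handed in; nothing more can be done
```

I took the probe out of its holder and lowered its rod through the white guide bush over the open jar, the one on the robot's -y side. I handed in at about 12.2 s with the gripper still holding the probe still and upright; the hand-in call reports no verdict.

- **Tool and depth:** the tool was within about 0.1° of vertical. From the height at which I gripped the handle, the tip is at z ≈ 0.037 m, about half way down inside the jar.
- **Centring across the jaws:** the wrist view put the rod 0.2–0.5 mm off the bush centre, and the scene view showed it centred in y.
- **Contact:** wrist force readings stayed within about 2 N throughout, with no sign of touching the bush or jar.
- **Other objects:** comparing scene pictures from before and after showed no visible change in the jars, rack, bottle or tray. The other guide was not used.

**One disagreement:** along the tool's x axis the two checks did not match. The tip view above the bush showed about 0 mm offset, while the handle's lower edge suggested about -1.3 mm (-0.5 to -2 mm, depending on the assumed height). Both are well inside the 5 mm clearance around the rod, so I left it.

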